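Gauge a bore after parking its pin

TASK

Draw the stepped pin out of the bore in the clamped block and hang it upright by its flange, let go, in the open notch at the side of the jig. Then take the plunger gauge (the longer of the two tools) out of the stand and hold it upright in the open bore, its sprung tip on the scribed cross at the middle of the bore's floor, pressed gently until the plunger is about half-way in. Finish while holding it so: do not put the gauge down or let it go; leave the short punch and everything else on the bench alone.

Things in the scene. Friction and masses are not known exactly. Their poses are not given: they have to be found in the camera images.
- jig: Fixed jig on the bench: dark steel base plate 110 (x) x 180 (y) x 12 high; on its +y half a bare aluminium block 80 x 80, top 52 above the bench, with a blind bore of 22 diameter and 22 depth; beside the block, toward -y, a forked dark steel bracket, 60 wide, its flat top also 52 above the bench, with an open-ended notch. Origin: centre of the base's underside, z up, level. It may stand left or right of the stand.
- mark (a point): The scribed cross at the centre of the bore's floor, 30 above the bench; jig frame (0, +35, 30). Axes as the jig's.
- bore_mouth (a point): Centre of the bore's mouth on the block's top, 52 above the bench, straight above the mark. Dark centre lines are scribed on the block's top toward it.
- notch (a point): Where the parked pin's axis belongs, at the level of the bracket's top; jig frame (0, -38, 52), 73 from the bore. The notch is 24 wide, open from above and at its -y end (jig frame), 24 from this point; its closed end lies 12 from this point toward the block. The bracket is 8 thick with free space below for the shank. Axes as the jig's.
- pin: Loose stepped steel pin, about 0.15 kg, 70 long, upright in the bore at the start with its flange on the block: shank 20 diameter and 20 long, flange 32 diameter and 5 thick, above it a round grip 18 diameter and 45 long. Origin: centre of the shank's foot, z up along the pin. Parked, the shank hangs in the notch and the flange rests on the bracket.
- pin_flange (a point): Centre of the underside of the pin's flange, 20 above its foot.
- stand: Fixed wooden stand 80 x 180, top board 60 wide (x), its top 90 above the bench; two through holes of 20 diameter at y = +45 and -45 of its frame, one with the gauge and one with the punch, either way round. Origin: centre of its underside, z up.
- gauge: Loose plunger gauge, about 0.2 kg, 156 long, hanging upright by its collar in one hole of the stand, its tip 10 above the bench. Origin at the extended tip, z up along the gauge to its cap. Thin steel plunger 6 diameter from 0 to 35, with a round end; steel barrel 18 diameter from 35 to 80 (narrowed to 12 at its mouth); collar 30 diameter from 80 to 86; round black grip 24 diameter from 86 to 150; small steel cap 16 diameter to 156.
- gauge_tip (a point): The rounded end of the gauge's plunger; it moves up the barrel as the plunger is pushed in.
- plunger (a joint): How far the gauge's plunger is pushed into the barrel, in m: 0 fully out, 0.012 fully in, 0.006 half-way (a dark ring groove on the plunger, 6 below the barrel's mouth when out, then just reaches the mouth). Spring: about 1 N at 0, 2.9 N half-way, 4.7 N fully in; then it is rigid.
- punch: Bystander: short steel centre punch, 100 long, hanging in the stand's other hole by a collar 30 diameter; its slim bare steel grip, 16 diameter, stands 40 above the stand, against 76 and 24 diameter for the gauge. Origin at its point.
- sanding_block: Bystander: sanding block 64 x 112 x 36 on the bench, between the jig and the stand.
- try_square: Bystander: try square with wooden stock and steel blade, 184 x 115 x 17, lying flat behind the work.
- offcut_0: Bystander: pale wood offcut 45 x 130 x 30 at the right, near the robot.
- offcut_1: Bystander: brown wood offcut 60 x 90 x 22 behind the middle.
- bit_box: Bystander: small carton 45 x 125 x 42 at the right, behind the pale offcut.

How it is judged (in metres and radians):
On the way, in this order (a step that is already met when the one before it is completed fails the run):
1. the pin hangs upright by its flange in the side notch, let go, with the gauge still in the stand (horizontal distance between pin_flange and notch below 0.008 m and z of pin_flange in the frame of notch between -0.003 and 0.003 m and angle between pin's own z axis and vertical below 0.1 rad and contact force between the fingers and pin below 0.1 N and distance of gauge from where it was at the start of the episode below 0.02 m), for 0.2 s.
2. the gauge is lifted clear of the stand in the fingers (distance of gauge from where it was at the start of the episode above 0.05 m and contact force between the fingers and gauge above 1 N and contact force between gauge and stand below 0.05 N), for 0.2 s.
At the end, for the whole second after the job is handed in: Gauge held at rest in the fingers, upright within 0.1 rad, tip on the bore floor within 4.5 mm of the cross, plunger 3 to 9 mm in, pressing 1 to 8 N on the jig; pin let go, upright (0.1 rad) within 8 mm of the notch point, flange within 3 mm of the bracket top (horizontal distance between pin_flange and notch below 0.008 m and z of pin_flange in the frame of notch between -0.003 and 0.003 m and angle between each of pin, gauge's own z axis and vertical below 0.1 rad and contact force between the fingers and pin below 0.1 N and horizontal distance between gauge_tip and mark below 0.0045 m and z of gauge_tip in the frame of mark below 0.003 m and height (world z) of gauge above 0 m and value of joint plunger between 0.003 and 0.009 m and contact force between gauge and jig between 1 and 8 N and contact force between the fingers and gauge above 1 N and linear speed of gauge below 0.02 m/s and contact force between gauge and stand below 0.05 N and contact force between gauge and pin below 0.05 N); the arm keeps its last pose, push and grip.
It fails at once if the gauge is jabbed on the jig with more than 20 N (contact force between gauge and jig above 20 N).
It fails at once if the punch is moved more than 25 mm (distance of punch from where it was at the start of the episode above 0.025 m).
It fails at once if a bystander on the bench is moved more than 30 mm (distance of any of sanding_block, try_square, offcut_0, offcut_1, bit_box from where it was at the start of the episode above 0.03 m).
It also fails if it takes over 51 s, if anything falls off the work surface, if the arm or the gripper's body presses on something with over 40 N, if the wrist force passes 120 N, or if a joint passes its speed limit or range.

ROBOT

A 6-joint arm with a two-finger parallel gripper is mounted at the origin on a cart in front of the work surface, level with it; the furniture and walls round the work are solid. World frame = base frame: x ahead of the robot, y to its left, z up, the work surface at z = 0. Lengths are in mm, angles in rad, forces in N, time in s.
With the tool pointing down it reaches from about 275 to 1000 mm from the base axis. Payload 8.4 kg.
Tool frame: the origin (TCP) lies on the centre line of the jaws, within the pads' length; the fingertips stand 22 mm ahead of it and the grasp point (between the pads) lies 3 mm ahead of it; z points along the fingers, y is the direction in which the jaws open and shut (so a half turn about z gives the same grasp; the last joint's range is limited). The gripper opens to 85 mm and grips with 20 to 120 N. Pads are 22 mm wide; open, the fingers measure 114 mm over their backs; the gripper's body (76 mm by 85 mm) begins 54 mm behind the grasp point. The pads swing forward as they close: fully open they stand 13 mm farther back than shut.
Start: joints at [-1.164, 0.353, 1.633, -0, 1.155, -0.002], TCP at [248.442, -573.502, 253.281] pointing down, gripper open.
Joint ranges: [-2.63, 2.63], [-0.92, 2.1], [0.06, 2.66], [-1.3, 4.44], [0, 2.69], [-3.02, 3.02]. Speed limits (rad/s): [2.22, 2.22, 2.79, 3.14, 3.14, 3.14].

INTERFACE

Orientations are given as [roll, pitch, yaw] about the fixed x, y, z axes, in that order (R = Rz(yaw) Ry(pitch) Rx(roll)).
In Python, from rig import r gives the robot as it stands.
- The arm moves only by the tool carry_out, never from a script. Its argument "rows" is text: rows parted by semicolons, each of 5 numbers parted by spaces: the opening, from 0 (shut) to 1 (fully open), then the shift along the tool's x, y, z in units of 30 mm (1.0 is 30 mm), then the turn about the tool's z in units of 8 degrees (1.0 is 8 degrees). A call has 1 to 12 rows; each row shifts and turns the commanded pose from where the row before left it, along the tool's axes as they then stand; what a row does not reach is not made up. A row lasts 1/8 s, in which the tool goes at most 62.5 mm and 10.7 degrees, less where a joint would pass 70% of its speed; a pose out of reach is approached as far as the arm can. A call is refused whole if a number of a shift passes 1 or a number of a turn 1, either way. A call with a gripper value outside its range is refused whole. The fingers move at their own pace and stop on an object; "newtons" is the grip in N (left out, the last holds). Time passes only in rows, so rows that do not move let the fingers close. It gives the time, the measured TCP pose, the force and the opening at its end, in the units of the state.
- r.sense(): the state, without advancing time (a new reading comes with each control period).
- r.grab_frame(name): name is "side" or "top"; returns the picture (384x512x3 uint8, blue, green, red); there is no depth.
- r.get_calibration(name): a dict with "intrinsics" (3x3 intrinsics, pixels), "k1" (the pictures are not rectified: a ray, as slopes to the right and down, at radius r is drawn at 1 + k1 r^2 times it, then the intrinsics apply), "position" and "rotation" of the camera in the world. Camera axes: x right, y up, looking along -z (the intrinsics and any distortion apply to the point x, -y, -z); pixel columns grow to the right and rows downward; lengths in mm; the calibration is good to about 2 mm. A picture is of the moment at which its call begins. get_calibration takes no time and is no camera call.
- r.sign_off(): hands the job in, once; it reports no verdict.
The state is a dict: "clock": time; "qpos": joint angles; "qvel": joint speeds; "joint_efforts": joint torques, N m; "eef_pos": TCP position; "tcp_rot": TCP orientation; "contact_force": force on the tool from outside, world axes, zero at the start; "wrist_torque": the same for the moment, N m; "opening": opening from 0.0 (shut) to 1.0 (fully open).
Only numpy, scipy, OpenCV 4.12 (cv2) and the standard library are available. Lean on these libraries where they do the work, as an engineer would, in place of code of your own. Each camera call takes 0.05 s, during which the arm holds its last target.

## Working session

There is one attempt and no reset: what is moved stays moved. The work goes in short steps, Python scripts to look and compute and a tool call to move; the robot and the scene stay as the last step left them, time stands still between calls to the robot, and variables do not carry over. Pictures are saved under pics/ and viewed, and the job is handed in when it is done.

Besides the shell and the picture viewer there is one more tool, called after "Emit:" as name(argument=value, ...) on one line, values as JSON. carry_out: Moves the arm, as the interface text tells. Its arguments: {"type":"object","properties":{"rows":{"type":"string"},"newtons":{"type":"number"}},"required":["rows"]}

```bash
ls; mkdir -p pics
python3 - <<'E'
from rig import r
import cv2
for n in ("side","top"):
    c=r.get_calibration(n); print(n,c)
    cv2.imwrite(f"pics/{n}0.png",r.grab_frame(n))
print(r.sense())
E
```

```text
pics
side {'intrinsics': array([[416.7091099 ,   0.        , 254.71282505],
       [  0.        , 416.7091099 , 192.738147  ],
       [  0.        ,   0.        ,   1.        ]]), 'k1': -0.07982946426198669, 'position': array([561.80830513, 909.20804761, 613.63211446]), 'rotation': array([1.06086497, 0.01285534, 3.09046835])}
top {'intrinsics': array([[390.69262979,   0.        , 253.21225159],
       [  0.        , 390.69262979, 192.22959736],
       [  0.        ,   0.        ,   1.        ]]), 'k1': 0.046432596640089106, 'position': array([ 322.86222433,  -64.11191269, 1064.40799675]), 'rotation': array([ 0.18150514,  0.01673459, -1.58448412])}
{'clock': 0.1, 'qpos': array([-1.16438560e+00,  3.53599393e-01,  1.63407734e+00,  2.83981448e-05,
        1.15524218e+00, -2.38703229e-03]), 'qvel': array([-0.00127517, -0.00072922, -0.00146111,  0.00085362, -0.00050194,
        0.00075083]), 'joint_efforts': array([ 4.13147909e-04, -6.06356192e+01, -3.42819142e+01,  5.20839819e-05,
        3.98034404e-03, -2.46974643e-06]), 'eef_pos': array([ 248.28880124, -573.10317341,  252.61643029]), 'tcp_rot': array([-3.14026646e+00, -2.91317751e-05,  4.08786254e-01]), 'contact_force': array([-1.36215388, -0.86994803,  0.66579981]), 'wrist_torque': array([0.0310306 , 0.012493  , 0.00485841]), 'opening': 0.9997397224981361}
```

View pics/side0.png

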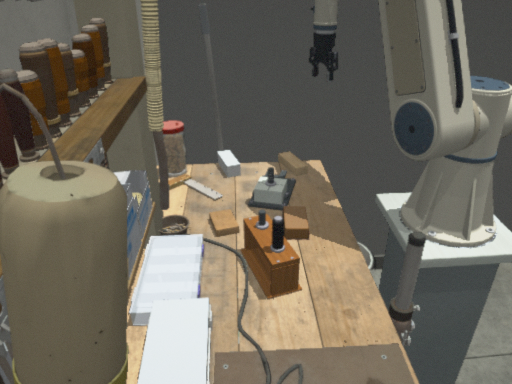

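View pics/top0.png

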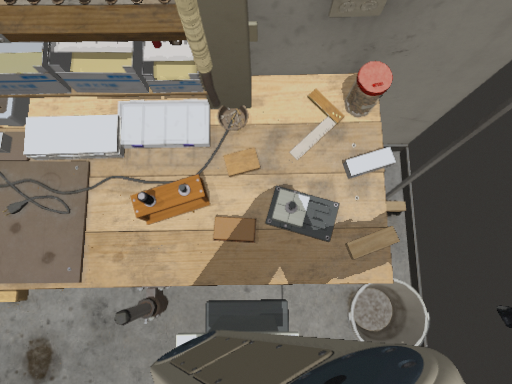

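The side view shows the jig near (270,190) and the stand near (270,255), with the gauge as the near black grip at (278,232). In the top view the jig is at (303,213), the pin at (292,206) and the stand at (170,198), with the gauge on its left at (147,199) and the punch at (184,189). I'll zoom in on these.

```bash
cat > h.py <<'E'
import numpy as np, cv2
from scipy.spatial.transform import Rotation as R
from rig import r
def cal(n):
    c=r.get_calibration(n); K=c["intrinsics"];M=R.from_euler("xyz",c["rotation"]).as_matrix()
    return K,c["k1"],np.array(c["position"]),M
def ray(n,u,v):
    K,k,p,M=cal(n)
    d=cv2.undistortPoints(np.array([[[u,v]]],float),K,np.array([k,0,0,0.]))[0,0]
    w=M@np.array([d[0],-d[1],-1]); return p,w/np.linalg.norm(w)
def onz(n,u,v,z):
    p,w=ray(n,u,v); return p+w*(z-p[2])/w[2]
def proj(n,P):
    K,k,p,M=cal(n); q=M.T@(np.array(P,float)-p); a=np.array([q[0],-q[1]])/-q[2]
    a=a*(1+k*(a@a)); return K[:2,:2]@a+K[:2,2]
def tri(a,b):
    (p,w),(q,x)=a,b; s=np.linalg.lstsq(np.c_[w,-x],q-p,rcond=None)[0]
    A=p+w*s[0];B=q+x*s[1]; return (A+B)/2,np.linalg.norm(A-B)
def crop(im,x0,y0,w,h,f,name):
    cv2.imwrite(name,cv2.resize(im[y0:y0+h,x0:x0+w],None,fx=f,fy=f,interpolation=cv2.INTER_CUBIC))
E
python3 - <<'E'
from h import *
t=cv2.imread("pics/top0.png");s=cv2.imread("pics/side0.png")
crop(t,120,160,100,75,8,"pics/t_stand.png")
crop(t,255,175,100,75,8,"pics/t_jig.png")
crop(s,235,155,80,60,10,"pics/s_jig.png")
crop(s,225,195,100,75,8,"pics/s_stand.png")
E
```

```text
(no output)
```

View pics/t_jig.png

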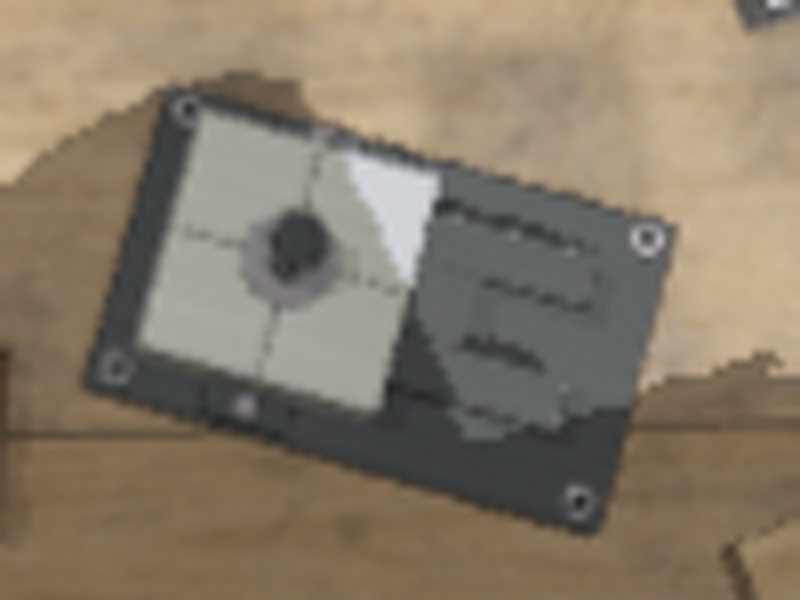

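View pics/t_stand.png

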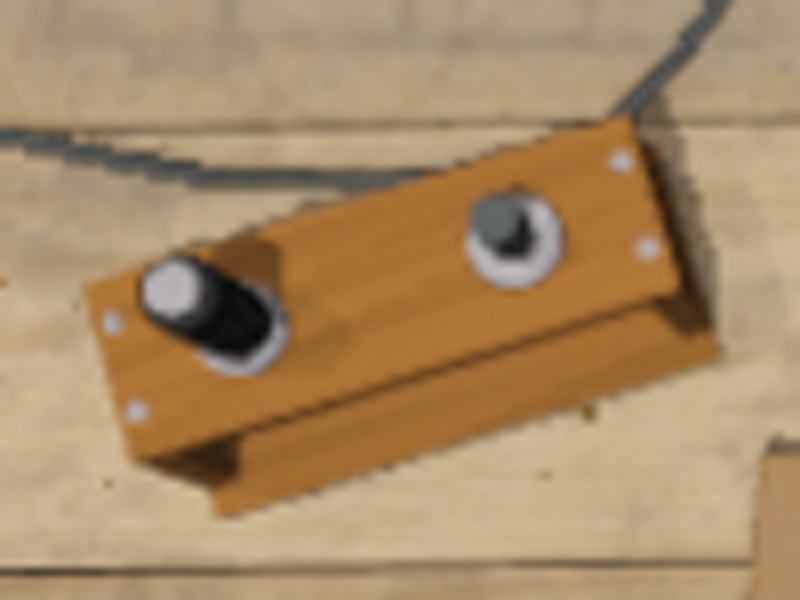

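View pics/s_jig.png

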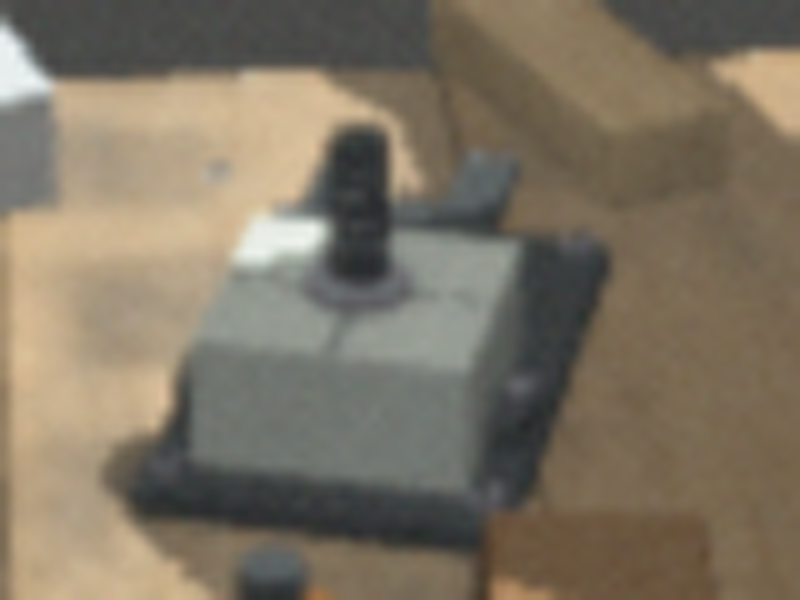

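View pics/s_stand.png

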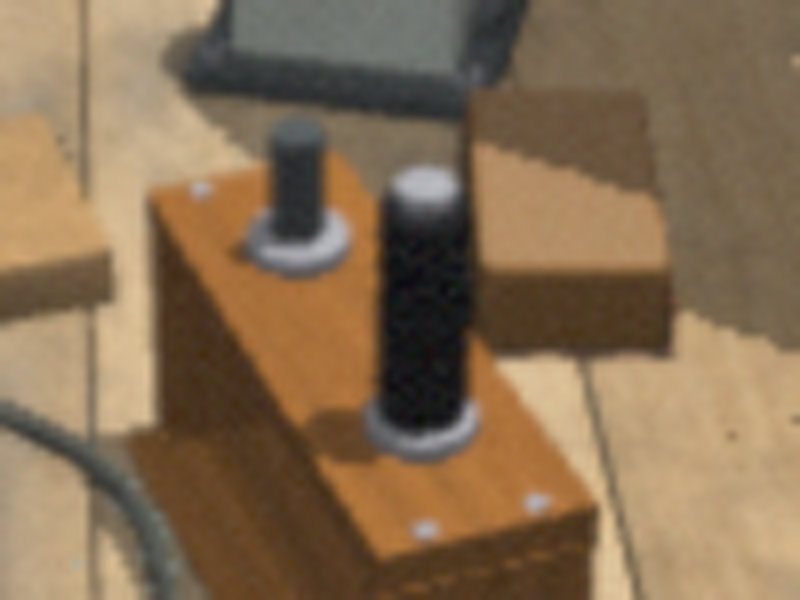

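```bash
cat > m.py <<'E'
from h import *
def T(x,y): return (x+.5)/8-.5+255,(y+.5)/8-.5+175
def S(x,y): return (x+.5)/10-.5+235,(y+.5)/10-.5+155
def T2(x,y): return (x+.5)/8-.5+120,(y+.5)/8-.5+160
def S2(x,y): return (x+.5)/8-.5+225,(y+.5)/8-.5+195
def fit(J,W):
    J=np.array(J,float);W=np.array(W)[:,:2];jc=J.mean(0);wc=W.mean(0)
    z=((W-wc)@[1,1j]*np.conj((J-jc)@[1,1j])).sum();a=np.angle(z)
    Rm=np.array([[np.cos(a),-np.sin(a)],[np.sin(a),np.cos(a)]])
    t=wc-Rm@jc; print("yaw",a,"org",t,"res",np.round(W-(J@Rm.T+t),1).tolist()); return a,t,Rm
base=[(x,y,12) for x,y in [(165,88),(675,228),(597,535),(85,385)]]
blk=[(x,y,52) for x,y in [(200,108),(440,175),(382,412),(138,348)]]
JB=[(55,90),(55,-90),(-55,-90),(-55,90)]; JK=[(40,75),(40,-5),(-40,-5),(-40,75)]
Wb=[onz("top",*T(x,y),z) for x,y,z in base];Wk=[onz("top",*T(x,y),z) for x,y,z in blk]
fit(JB,Wb);fit(JK,Wk);a,t,Rm=fit(JB+JK,Wb+Wk)
print("bore",Rm@[0,35]+t,"notch",Rm@[0,-38]+t)
# side block top corners
Ws=[onz("side",*S(x,y),52) for x,y in [(252,213),(523,238),(468,372),(190,350)]]
a2,t2,R2=fit([(40,-5),(-40,-5),(-40,75),(40,75)],Ws)
print("bore side",R2@[0,35]+t2,"notch",R2@[0,-38]+t2)
print("pin top T",onz("top",*T(300,232),102),"S",onz("side",*S(360,135),102))
print("pin flange T",onz("top",*T(290,257),57),"S",onz("side",*S(359,283),55))
# stand
print("gauge cap",tri(ray("top",*T2(172,287)),ray("side",*S2(427,183))), onz("top",*T2(172,287),166),onz("side",*S2(427,183),166))
print("collar T",onz("top",*T2(240,325),96),"S",onz("side",*S2(422,418),96))
print("punch T",onz("top",*T2(500,217),130),onz("top",*T2(514,240),95),"S",onz("side",*S2(299,132),130),onz("side",*S2(299,240),95))
st=[onz("top",*T2(x,y),90) for x,y in [(85,287),(630,118),(682,290),(133,460)]]
a3,t3,R3=fit([(30,90),(30,-90),(-30,-90),(-30,90)],st)
print("holes",R3@[0,45]+t3,R3@[0,-45]+t3)
E
python3 m.py
```

```text
yaw -0.2940039266322122 org [ 457.05913616 -180.14319264] res [[-1.9, 0.2], [-1.1, 1.2], [1.4, 0.8], [1.7, -2.2]]
yaw -0.2791645648550748 org [ 458.29962036 -180.9398335 ] res [[1.5, 0.5], [-0.2, -0.5], [-0.6, -0.7], [-0.7, 0.7]]
yaw -0.29180553365280937 org [ 457.46711644 -180.47921372] res [[-2.2, 0.4], [-1.7, 1.5], [0.8, 1.3], [1.5, -1.9], [1.6, 0.8], [0.9, -0.5], [0.1, -1.7], [-0.9, -0.0]]
bore [ 467.53598293 -146.95880311] notch [ 446.53520425 -216.87280239]
yaw -0.270285498955426 org [ 460.74644172 -177.86015463] res [[-0.5, -2.5], [-1.8, -1.7], [1.6, 0.6], [0.7, 3.6]]
bore side [ 470.09167207 -144.13083993] notch [ 450.60019163 -214.48055344]
pin top T [ 469.45470624 -146.62018843  102.        ] S [ 469.93374662 -143.56038875  102.        ]
pin flange T [ 468.15172526 -146.97598714   57.        ] S [ 469.97354021 -143.43784991   55.        ]
gauge cap (array([485.23868877, 211.29222449, 164.58000834]), np.float64(0.5130636215938349)) [484.72702684 210.89527191 166.        ] [485.72512518 213.40468363 166.        ]
collar T [484.84712009 210.53527858  96.        ] S [486.26949584 216.48485197  96.        ]
punch T [511.24276806 122.74526829 130.        ] [510.80635241 125.17485997  95.        ] S [512.16645722 129.00165239 130.        ] [512.37870962 129.95558955  95.        ]
yaw 0.29286885826674885 org [497.01596596 167.03367778] res [[-0.9, -0.2], [-0.8, 0.2], [0.5, 0.4], [1.2, -0.3]]
holes [484.02446099 210.11755874] [510.00747093 123.94979682]
```

Emit:
carry_out(rows="1 0 0 0 -0.9;1 0 0 0 -0.9;1 0 0 0 -0.9;1 0 0 0 -0.9;1 0 0 0 -0.9;1 0 0 0 -0.9;1 0 0 0 -0.9;1 0 0 0 0")

```text
clock: 1.1
eef_pos: [248.3, -573.3, 252.9]
tcp_rot: [-3.141, -0.001, 1.288]
contact_force: [0.6, 0.3, 0.7]
opening: 1.002
```

```bash
cat > go.py <<'E'
import sys
from h import *
def delta(x,y,z,yaw=None):
    s=r.sense();p=np.array(s["eef_pos"]);M=R.from_euler("xyz",s["tcp_rot"]).as_matrix()
    d=M.T@(np.array([x,y,z])-p)/30
    print("clk",round(s["clock"],2),"tcp",p.round(1),"rpy",np.round(s["tcp_rot"],3),"F",np.round(s["contact_force"],1),"op",round(s["opening"],3),"shift units",d.round(3), "turn",None if yaw is None else round(-np.degrees((yaw-s["tcp_rot"][2]))/8,3))
if __name__=="__main__": delta(*map(float,sys.argv[1:]))
E
python3 go.py 468.5 -146.5 170 1.283
```

```text
clk 1.1 tcp [ 248.3 -573.3  252.9] rpy [-3.141e+00 -1.000e-03  1.288e+00] F [0.6 0.3 0.7] op 1.002 shift units [15.709  3.072  2.772] turn 0.033
```

Emit:
carry_out(rows="1 0.98 0.19 0 0;1 0.98 0.19 0 0;1 0.98 0.19 0 0;1 0.98 0.19 0 0;1 0.98 0.19 0 0;1 0.98 0.19 0 0;1 0.98 0.19 0 0;1 0.98 0.19 0 0;1 0.98 0.19 0 0;1 0.98 0.19 0 0;1 0.98 0.19 0 0;1 0.98 0.19 0 0")

```text
clock: 2.6
eef_pos: [412.7, -252.8, 253.3]
tcp_rot: [-3.142, -0.0, 1.285]
contact_force: [0.2, 0.3, -0.6]
opening: 0.997
```

Emit:
carry_out(rows="1 0.98 0.19 0.6 0;1 0.98 0.19 0.7 0;1 0.98 0.19 0.7 0;1 0.98 0.19 0.7 0;1 0 0 0 0;1 0 0 0 0")

```text
clock: 3.35
eef_pos: [467.1, -147.4, 172.6]
tcp_rot: [3.142, 0.0, 1.287]
contact_force: [-0.3, -0.3, 0.3]
opening: 0.993
```

Run:
```python
from h import *
from go import delta
delta(468.5,-146.5,88)
t=r.grab_frame("top");s=r.grab_frame("side")
crop(t,240,160,120,90,6,"pics/t1.png");crop(s,220,100,120,120,5,"pics/s1.png")
p=r.sense()["eef_pos"]
print(proj("top",p),proj("side",p))
```

```text
clk 3.35 tcp [ 467.1 -147.4  172.6] rpy [3.142 0.    1.287] F [-0.3 -0.3  0.3] op 0.993 shift units [0.043 0.036 2.818] turn None
[295.1462436  199.84831771] [271.54799192 144.00039809]
```

View pics/t1.png

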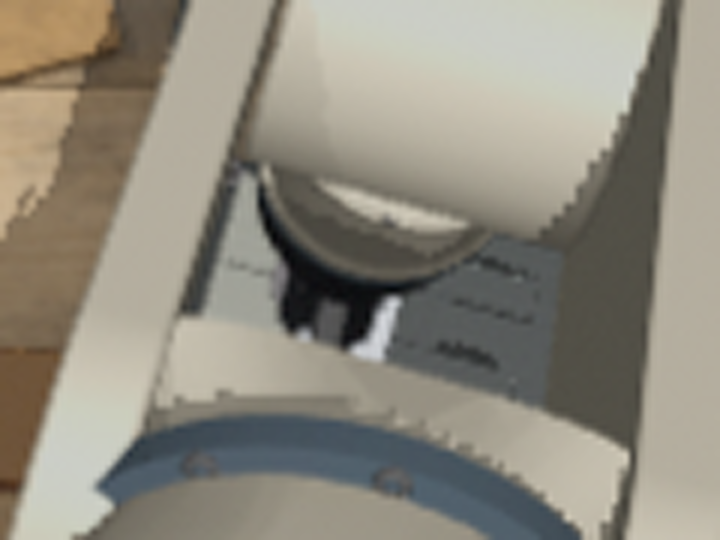

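View pics/s1.png

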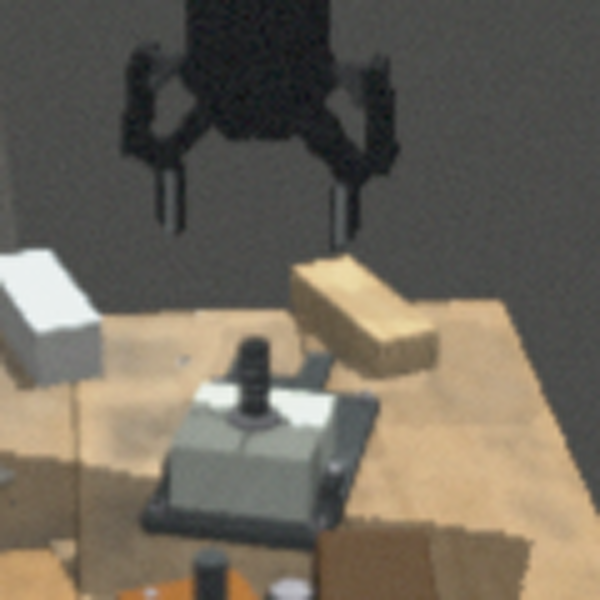

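The side view shows the open fingers at x≈170 and 343 in the crop, with the pin midway at 256. In the top view the arm hides the pin. Next I lower and grip.

Emit:
carry_out(rows="1 0.04 0.03 0.6 0;1 0 0 0.6 0;1 0 0 0.6 0;1 0 0 0.5 0;1 0 0 0.5 0;1 0 0 0 0;1 0 0 0 0", newtons=40)

```text
clock: 4.32
eef_pos: [468.5, -146.4, 88.6]
tcp_rot: [3.141, 0.0, 1.288]
contact_force: [-0.8, -0.1, -0.3]
opening: 1.001
```

Run:
```python
from h import *
from go import delta
delta(468.5,-146.5,88)
s=r.grab_frame("side")
crop(s,220,110,100,100,6,"pics/s2.png")
```

```text
clk 4.33 tcp [ 468.5 -146.4   88.6] rpy [3.141 0.    1.288] F [-0.8 -0.1 -0.3] op 1.001 shift units [-0.005 -0.     0.018] turn None
```

View pics/s2.png

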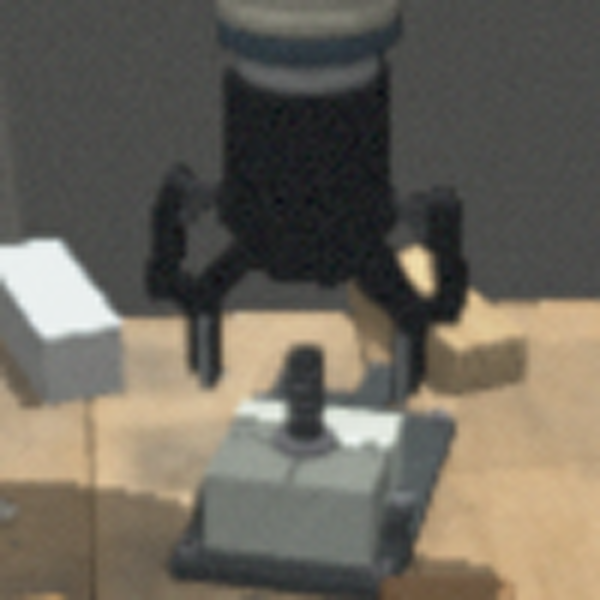

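The fingers straddle the pin, with their midpoint at 307 and the pin at 305. Next I close the gripper.

Emit:
carry_out(rows="0 0 0 0 0;0 0 0 0 0;0 0 0 0 0;0 0 0 0 0;0 0 0 0 0;0 0 0 0 0;0 0 0 0 0;0 0 0 0 0", newtons=40)

```text
clock: 5.38
eef_pos: [468.4, -146.2, 88.5]
tcp_rot: [3.141, -0.0, 1.288]
contact_force: [-1.3, 1.2, 4.7]
opening: 0.2
```

Run:
```python
from h import *
from go import delta
delta(468.5,-146.5,88)
s=r.grab_frame("side")
crop(s,220,110,100,100,6,"pics/s3.png")
```

```text
clk 5.38 tcp [ 468.4 -146.2   88.5] rpy [ 3.141 -0.     1.288] F [-1.3  1.2  4.7] op 0.2 shift units [-0.007  0.006  0.016] turn None
```

View pics/s3.png

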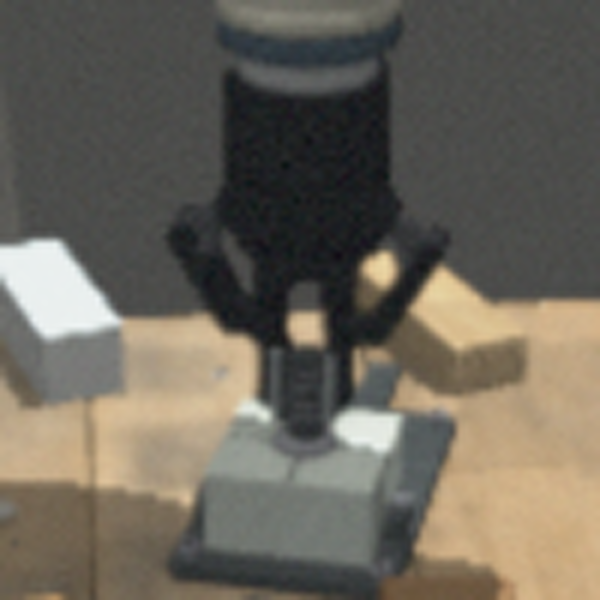

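Gripped at opening 0.20 (about 17 mm, against the 18 mm grip). Next I lift and move 73 mm toward the notch.

Emit:
carry_out(rows="0 0 0 -0.25 0;0 0 0 -0.25 0;0 0 0 -0.3 0;0 0 0 -0.3 0;0 0 0 -0.3 0;0 -0.4 0 0 0;0 -0.6 0 0 0;0 -0.6 0 0 0;0 -0.5 0 0 0;0 -0.33 0 0 0;0 0 0 0 0;0 0 0 0 0")

```text
clock: 6.92
eef_pos: [448.0, -216.1, 130.2]
tcp_rot: [-3.141, -0.0, 1.288]
contact_force: [-0.1, 0.2, -1.1]
opening: 0.201
```

Run:
```python
from h import *
from go import delta
delta(447.7,-216.3,88)
s=r.grab_frame("side");t=r.grab_frame("top")
crop(s,220,110,100,100,6,"pics/s4.png");crop(t,240,160,120,90,6,"pics/t4.png")
```

```text
clk 6.92 tcp [ 448.  -216.1  130.2] rpy [-3.141 -0.     1.288] F [-0.1  0.2 -1.1] op 0.201 shift units [-0.01  -0.006  1.407] turn None
```

View pics/s4.png

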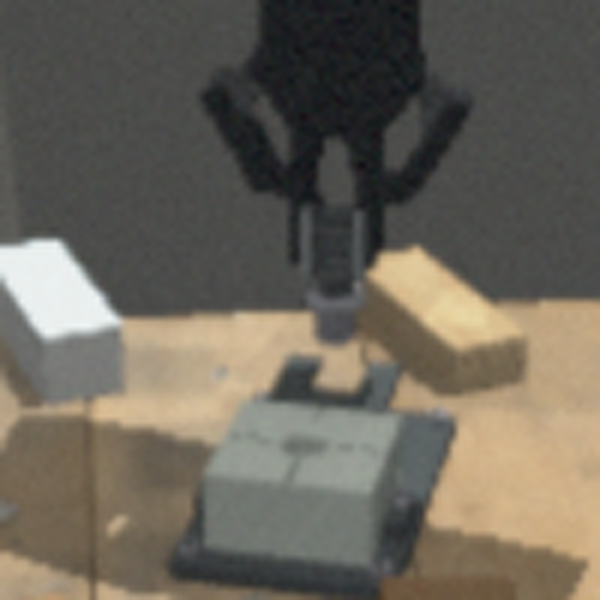

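View pics/t4.png

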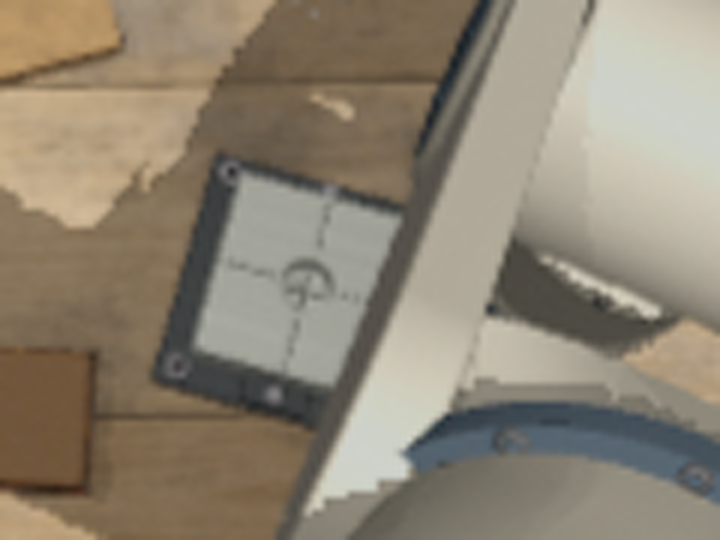

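Run:
```python
from h import *
s=r.grab_frame("side");t=r.grab_frame("top")
crop(s,255,155,45,40,16,"pics/s5.png");crop(t,270,185,40,40,16,"pics/t5.png")
def o(n,P,x,y,f): q=proj(n,P); return ((q-[x,y]+.5)*f-.5).round(0)
p=np.array([448.,-216.1])
print("TCP axis at z 75(foot),52,102:",[o("side",[*p,z],255,155,16) for z in (75,52,95)])
a=-.285;Rm=np.array([[np.cos(a),-np.sin(a)],[np.sin(a),np.cos(a)]]);b=np.array([468.4,-146.2])
for j in [(12,-26),(-12,-26),(12,-62),(-12,-62),(30,-62),(-30,-62),(0,35),(0,-38)]:
    print(j,o("side",[*(b+Rm@(np.array(j)-[0,35])),52],255,155,16))
print("bore top",o("top",[*b,52],270,185,16),"floor",o("top",[*b,30],270,185,16))
```

```text
TCP axis at z 75(foot),52,102: [array([340., 174.]), array([338., 284.]), array([341.,  77.])]
(12, -26) [264. 305.]
(-12, -26) [390. 317.]
(12, -62) [301. 223.]
(-12, -62) [424. 235.]
(30, -62) [209. 215.]
(-30, -62) [517. 243.]
(0, 35) [262. 460.]
(0, -38) [339. 283.]
bore top [333. 357.] floor [323. 376.]
```

View pics/s5.png

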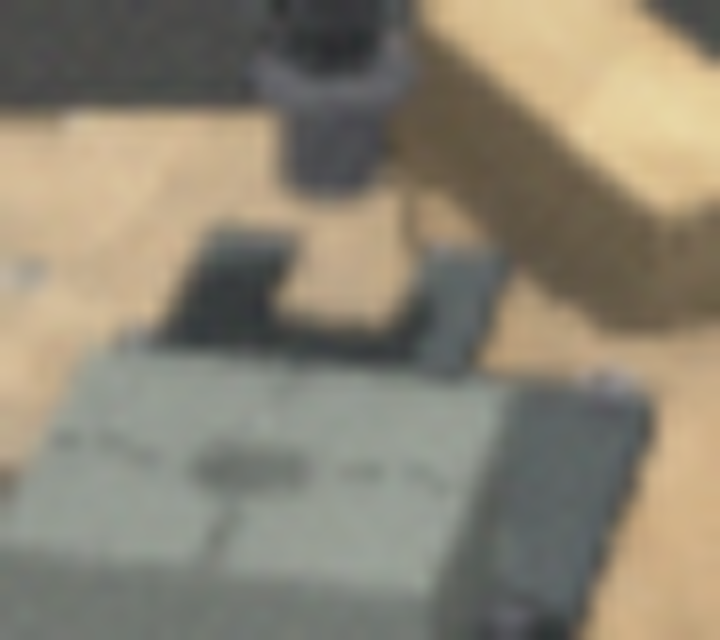

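View pics/t5.png

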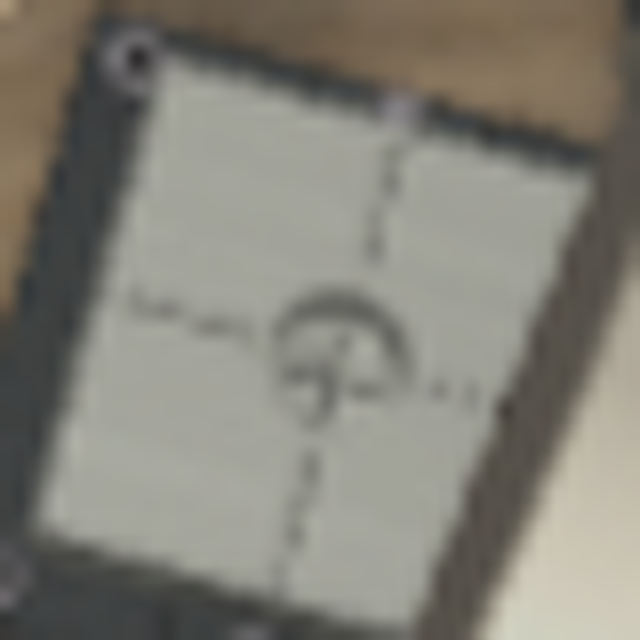

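Run:
```python
from h import *
def T(x,y): return (x+.5)/16-.5+270,(y+.5)/16-.5+185
def W(x,y,z=52): return onz("top",*T(x,y),z)[:2]
for a,b in [((125,298),(475,398)),((395,140),(282,580))]:
    d=W(*b)-W(*a); print(np.linalg.norm(d),np.degrees(np.arctan2(d[1],d[0])),W(*a))
print("cross z30",W(323,378,30),"mouth",W(341,355,52))
def S(x,y): return (x+.5)/16-.5+255,(y+.5)/16-.5+155
def V(x,y,z=52): return onz("side",*S(x,y),z)[:2]
print("side scribe",V(65,438),V(450,485),V(220,550),V(290,385),"mouth",V(250,466))
print("tines in",V(297,238),V(425,255),"out",V(210,232),V(510,258),"closed",V(275,320),V(405,333))
def U(x,y): return (x+.5)/8-.5+255,(y+.5)/8-.5+175
# first top view notch: edges of the base only
for a,b,z in [((165,88),(675,228),12),((85,385),(597,535),12),((200,108),(440,175),52),((138,348),(382,412),52)]:
    d=onz("top",*U(*b),z)-onz("top",*U(*a),z);print(np.linalg.norm(d[:2]),np.degrees(np.arctan2(d[1],d[0]))+90)
```

```text
59.13727419627441 -107.09857578311437 [ 478.76252895 -112.4967753 ]
75.0765760719991 164.02263101253772 [ 504.28968477 -157.4250416 ]
cross z30 [ 468.13833233 -146.16319485] mouth [ 468.78917031 -147.46608991]
side scribe [ 503.20345141 -157.49503197] [ 435.77451768 -134.35126688] [ 478.59821332 -113.33311138] [ 460.77373282 -175.25126447] mouth [ 470.73705136 -144.22029493]
tines in [ 453.98609974 -236.34863549] [ 430.33506145 -227.13998409] out [ 470.39850253 -240.24116408] [ 414.34829361 -224.62598582] closed [ 461.21801458 -201.87675167] [ 437.54886535 -194.68041344]
178.78156658612914 -16.681005256500796
177.2131546558061 -17.224452022546842
81.42679899036604 -16.9148914007166
81.31834050838192 -15.661692126266075
```

Run:
```python
from h import *
def S(x,y): return (x+.5)/16-.5+255,(y+.5)/16-.5+155
for y in (178,184): print(onz("side",*S(332,y),71.7))
print(onz("side",*S(332,85),94))
```

```text
[ 448.89448675 -221.28446158   71.7       ]
[ 449.14100655 -218.6810638    71.7       ]
[ 449.76175158 -214.66385429   94.        ]
```

Emit:
carry_out(rows="0 0 -0.025 0.2 0;0 0 0 0.3 0;0 0 0 0.3 0;0 0 0 0.2 0;0 0 0 0.15 0;0 0 0 0.1 0;0 0 0 0.1 0;0 0 0 0 0;0 0 0 0 0")

```text
clock: 8.25
eef_pos: [447.3, -216.1, 89.9]
tcp_rot: [3.141, 0.0, 1.288]
contact_force: [-0.7, -0.5, -1.3]
opening: 0.198
```

Run:
```python
from h import *
from go import delta
delta(447.7,-216.3,88.5)
s=r.grab_frame("side")
crop(s,255,145,45,45,14,"pics/s6.png")
```

```text
clk 8.25 tcp [ 447.3 -216.1   89.9] rpy [3.141 0.    1.288] F [-0.7 -0.5 -1.3] op 0.198 shift units [-0.003  0.014  0.047] turn None
```

View pics/s6.png

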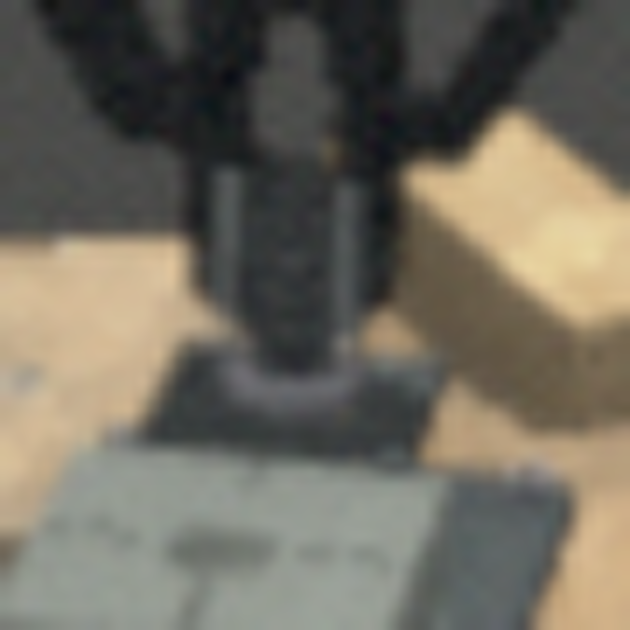

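The flange sits over the bracket with the shank in the notch and no side force. It needs about 1.5 mm more.

Emit:
carry_out(rows="0 0 0 0.03 0;0 0 0 0.03 0;0 0 0 0 0")

```text
clock: 8.68
eef_pos: [447.4, -216.1, 88.4]
tcp_rot: [3.141, 0.0, 1.288]
contact_force: [-1.5, 0.5, 5.1]
opening: 0.198
```

Emit:
carry_out(rows="0.35 0 0 0 0;0.5 0 0 0 0;0.7 0 0 0 0;1 0 0 0 0;1 0 0 0 0;1 0 0 0 0;1 0 0 0 0")

```text
clock: 9.55
eef_pos: [447.3, -216.0, 88.0]
tcp_rot: [3.142, 0.0, 1.289]
contact_force: [-0.7, 0.2, 0.4]
opening: 1.0
```

Run:
```python
from h import *
from go import delta
delta(447.7,-216.3,88.5)
s=r.grab_frame("side")
crop(s,255,145,45,45,14,"pics/s7.png")
```

```text
clk 9.55 tcp [ 447.3 -216.    88. ] rpy [3.142 0.    1.289] F [-0.7  0.2  0.4] op 1.0 shift units [-0.005  0.016 -0.017] turn None
```

View pics/s7.png

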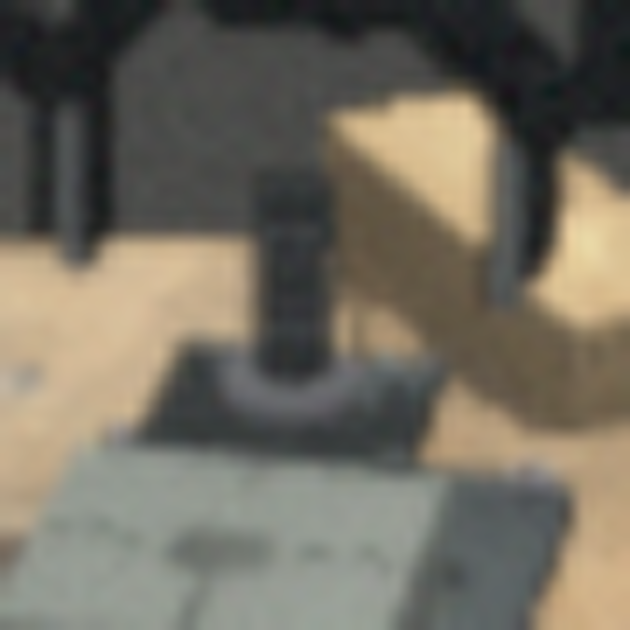

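The pin hangs upright, let go. Next I lift, turn and travel to the gauge.

Emit:
carry_out(rows="1 0 0 -0.5 0;1 0 0 -0.8 0;1 0 0 -0.8 0;1 0 0 -0.8 -0.6;1 0 0 -0.8 -0.7;1 0 0 -0.8 -0.7;1 0 0 -0.6 -0.7;1 0 0 0 -0.7;1 0 0 0 -0.7;1 0 0 0 0")

```text
clock: 10.85
eef_pos: [447.3, -216.1, 241.9]
tcp_rot: [3.141, 0.001, 1.86]
contact_force: [0.5, 0.1, 0.9]
opening: 0.996
```

Run:
```python
from h import *
from go import delta
delta(484.7,211,240,1.864)
s=r.grab_frame("side");t=r.grab_frame("top")
crop(s,255,145,45,45,14,"pics/s8.png");crop(t,120,150,240,100,3.3,"pics/t8.png")
```

```text
clk 10.85 tcp [ 447.3 -216.1  241.9] rpy [3.141e+00 1.000e-03 1.860e+00] F [0.5 0.1 0.9] op 0.996 shift units [13.287  5.259  0.059] turn -0.027
```

View pics/t8.png

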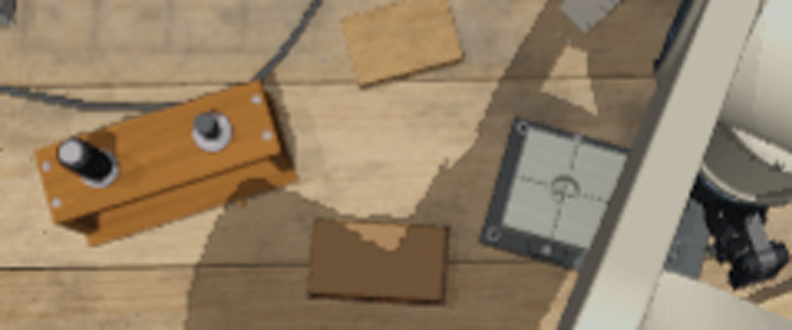

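The arm is still right of the bore (565,188). The stand, gauge and punch are untouched.

Emit:
carry_out(rows="1 0.949 0.376 0 0;1 0.949 0.376 0 0;1 0.949 0.376 0 0;1 0.949 0.376 0 0;1 0.949 0.376 0 0;1 0.949 0.376 0 0;1 0.949 0.376 0 0;1 0.949 0.376 0 0;1 0.949 0.376 0 0;1 0.949 0.376 0 0;1 0.949 0.376 0 0;1 0.949 0.376 0 0")

```text
clock: 12.45
eef_pos: [479.2, 151.1, 241.2]
tcp_rot: [3.141, 0.0, 1.859]
contact_force: [0.3, 0.1, 0.4]
opening: 1.0
```

Emit:
carry_out(rows="1 0.949 0.376 0 0;1 0.949 0.376 0 0;1 0 0 0 0;1 0 0 0 0")

```text
clock: 12.95
eef_pos: [484.3, 210.6, 240.9]
tcp_rot: [-3.141, 0.0, 1.861]
contact_force: [-0.7, 0.6, 0.5]
opening: 0.998
```

Run:
```python
from h import *
from go import delta
delta(484.7,211,137,1.864)
s=r.grab_frame("side");t=r.grab_frame("top")
crop(s,215,130,130,150,4,"pics/s9.png");crop(t,270,180,80,60,10,"pics/t9.png");cv2.imwrite("pics/t9f.png",t)
```

```text
clk 12.95 tcp [484.3 210.6 240.9] rpy [-3.141  0.     1.861] F [-0.7  0.6  0.5] op 0.998 shift units [0.01  0.019 3.464] turn -0.025
```

View pics/s9.png

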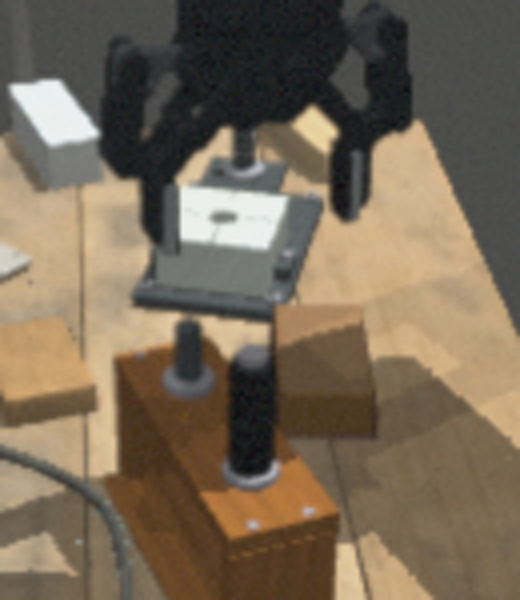

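View pics/t9.png

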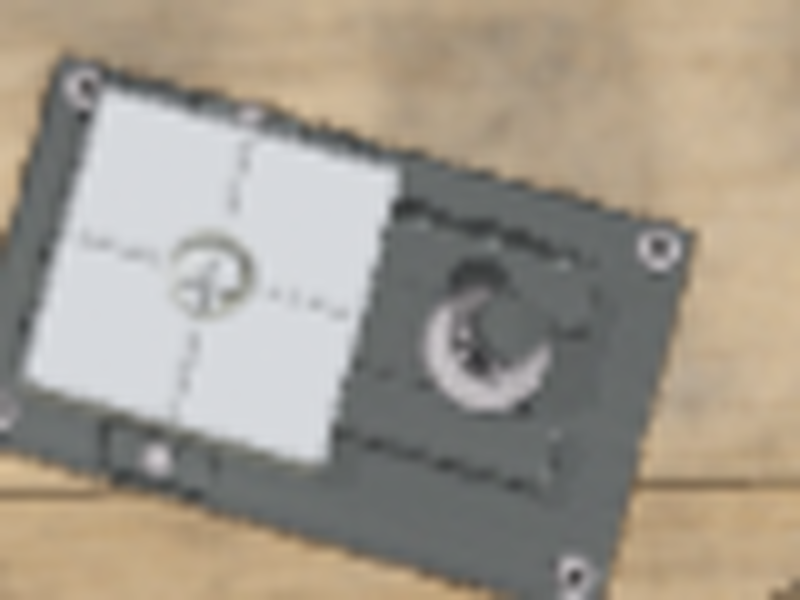

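Run:
```python
from h import *
def T(x,y): return (x+.5)/10-.5+270,(y+.5)/10-.5+180
W=lambda x,y,z:onz("top",*T(x,y),z)[:2]
m=W(213,277,52);c=W(207,285,30);f=W(488,348,57)
print("mouth",m,"cross",c,"flange",f,"dist",np.linalg.norm(f-(m+c)/2),f-(m+c)/2)
l1=W(80,238,52);l2=W(350,313,52);l3=W(248,145,52);l4=W(178,410,52)
A=np.c_[l2-l1,-(l4-l3)];s=np.linalg.solve(A,l3-l1);print("scribe crossing",l1+s[0]*(l2-l1))
q=[W(105,92,52),W(400,170,52),W(322,467,52),W(25,380,52)];print("block centre",np.mean(q,0))
```

```text
mouth [ 467.38891715 -147.43843277] cross [ 468.40193131 -147.58540197] flange [ 447.05529952 -217.3093671 ] dist 72.8422596184573 [-20.84012471 -69.79744973]
scribe crossing [ 467.88425528 -147.61228204]
block centre [ 467.61878751 -147.38751294]
```

The top view of the free jig gives a bore-to-pin-flange distance of 72.8 mm, against 73, so the pin is parked well. The side view shows the gauge at x=253 between the fingers at 165 and 352. Next I descend on the gauge.

Emit:
carry_out(rows="1 0.02 0.02 0.6 0;1 0 0 0.6 0;1 0 0 0.6 0;1 0 0 0.6 0;1 0 0 0.6 0;1 0 0 0.4 0;1 0 0 0 0;1 0 0 0 0")

```text
clock: 14.05
eef_pos: [485.4, 211.8, 139.6]
tcp_rot: [3.141, -0.0, 1.861]
contact_force: [0.1, 0.3, 0.2]
opening: 1.0
```

Run:
```python
from h import *
from go import delta
delta(484.7,211,137,1.864)
s=r.grab_frame("side")
crop(s,215,130,130,150,4,"pics/s10.png")
```

```text
clk 14.05 tcp [485.4 211.8 139.6] rpy [ 3.141 -0.     1.861] F [0.1 0.3 0.2] op 1.0 shift units [-0.019 -0.029  0.086] turn -0.024
```

View pics/s10.png

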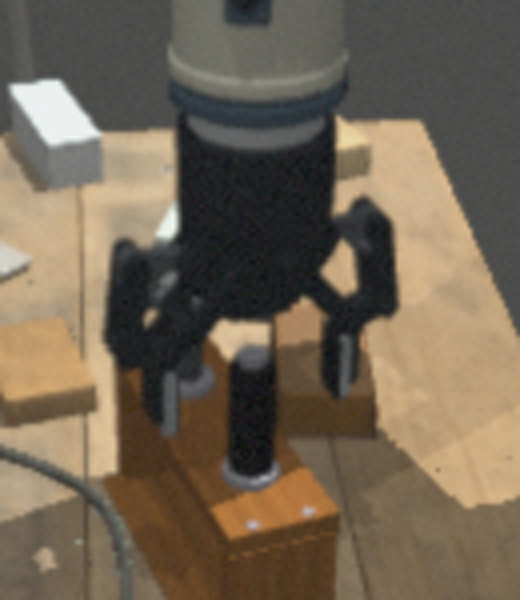

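Emit:
carry_out(rows="1 0 -0.02 0.15 0;0 0 0 0 0;0 0 0 0 0;0 0 0 0 0;0 0 0 0 0;0 0 0 0 0;0 0 0 0 0;0 0 0 0 0;0 0 0 0 0", newtons=60)

```text
clock: 15.22
eef_pos: [484.6, 211.7, 134.7]
tcp_rot: [3.141, -0.0, 1.861]
contact_force: [-0.7, 0.0, 4.6]
opening: 0.269
```

Run:
```python
from h import *
from go import delta
delta(484.7,211,137,1.864)
s=r.grab_frame("side")
crop(s,215,130,130,150,4,"pics/s11.png")
```

```text
clk 15.22 tcp [484.6 211.7 134.7] rpy [ 3.141 -0.     1.861] F [-0.7  0.   4.6] op 0.269 shift units [-0.024 -0.002 -0.077] turn -0.023
```

View pics/s11.png

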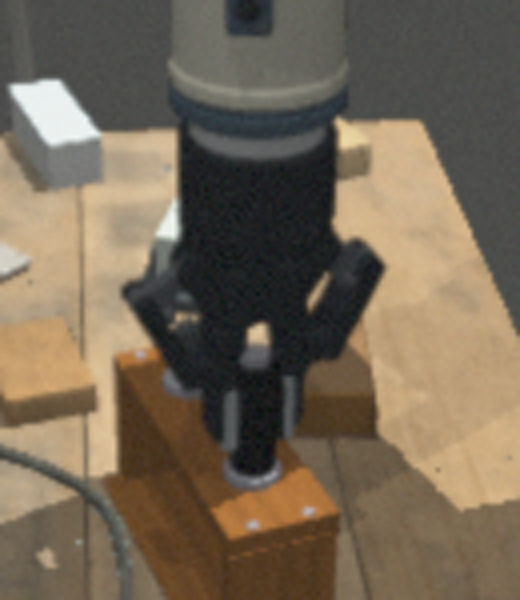

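Gripped at 0.269 (about 23 mm, against 24). Next I lift 135 mm.

Emit:
carry_out(rows="0 0 0 -0.2 0;0 0 0 -0.3 0;0 0 0 -0.4 0;0 0 0 -0.5 0;0 0 0 -0.5 0;0 0 0 -0.5 0;0 0 0 -0.5 0;0 0 0 -0.5 0;0 0 0 -0.5 0;0 0 0 -0.6 0;0 0 0 0 0;0 0 0 0 0")

```text
clock: 16.77
eef_pos: [484.1, 211.5, 269.1]
tcp_rot: [-3.141, 0.0, 1.861]
contact_force: [-0.7, -0.0, -2.6]
opening: 0.269
```

Run:
```python
from h import *
from go import delta
delta(468.2,-146.3,220,1.864)
s=r.grab_frame("side")
crop(s,215,100,130,150,4,"pics/s12.png")
```

```text
clk 16.77 tcp [484.1 211.5 269.1] rpy [-3.141  0.     1.861] F [-0.7 -0.  -2.6] op 0.269 shift units [-11.277  -3.918   1.638] turn -0.022
```

View pics/s12.png

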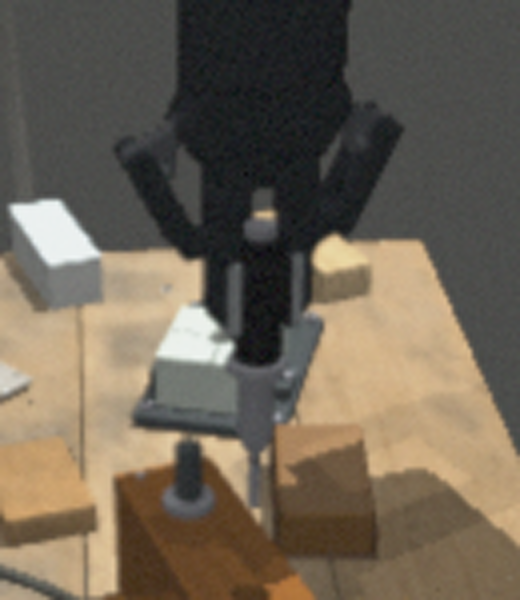

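Emit:
carry_out(rows="0 -0.7 -0.25 0 0;0 -1 -0.35 0 0;0 -1 -0.35 0 0;0 -1 -0.35 0 0;0 -1 -0.35 0 0;0 -1 -0.35 0 0;0 -1 -0.35 0 0;0 -1 -0.35 0 0;0 -1 -0.35 0 0;0 -1 -0.35 0 0;0 -1 -0.35 0 0;0 -0.57 -0.16 0 0")

```text
clock: 18.32
eef_pos: [468.2, -147.0, 268.8]
tcp_rot: [-3.141, -0.001, 1.86]
contact_force: [-0.0, 0.4, -1.7]
opening: 0.266
```

Emit:
carry_out(rows="0 0 0 0.5 0;0 0 0 0.6 0;0 0 0 0.6 0;0 0 0 0.5 0;0 0 0 0.5 0;0 0 0 0 0;0 0 0 0 0")

```text
clock: 19.2
eef_pos: [469.0, -145.9, 188.8]
tcp_rot: [3.141, 0.0, 1.861]
contact_force: [0.5, 0.6, -1.2]
opening: 0.265
```

Run:
```python
from h import *
from go import delta
delta(468.2,-146.3,155,1.864)
s=r.grab_frame("side");t=r.grab_frame("top")
crop(s,245,115,60,75,8,"pics/s13.png");crop(t,265,175,80,60,10,"pics/t13.png")
```

```text
clk 19.2 tcp [ 469.  -145.9  188.8] rpy [3.141 0.    1.861] F [ 0.5  0.6 -1.2] op 0.265 shift units [-0.006 -0.031  1.125] turn -0.022
```

View pics/s13.png

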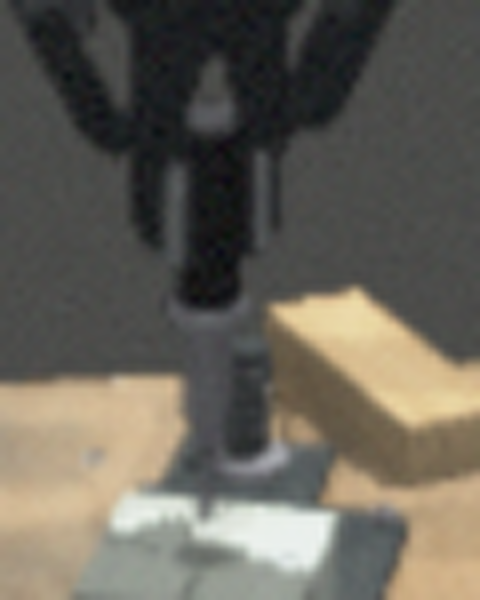

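View pics/t13.png

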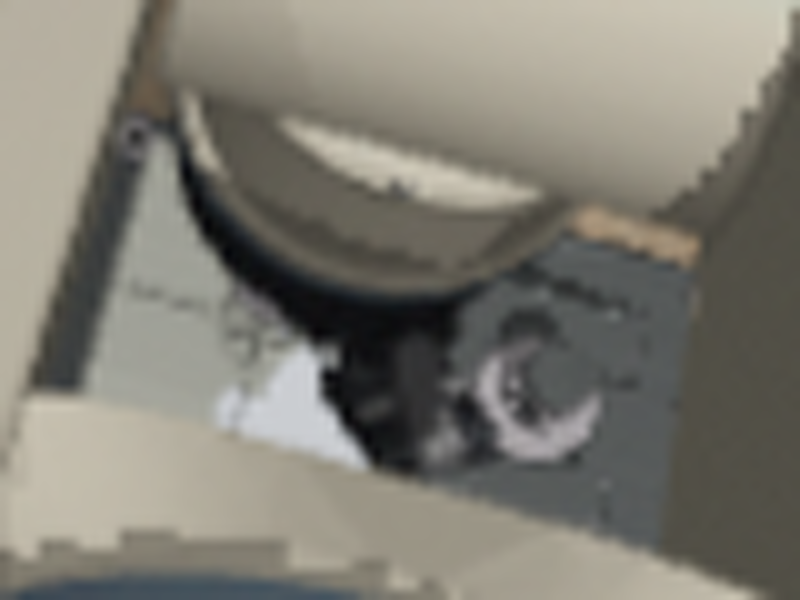

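Run:
```python
from h import *
s=r.grab_frame("side");t=r.grab_frame("top")
crop(s,255,165,35,30,20,"pics/s14.png");crop(t,280,195,30,30,20,"pics/t14.png")
p=r.sense()["eef_pos"]
for n,x,y in(("side",255,165),("top",280,195)):
    f=lambda P:((proj(n,P)-[x,y]+.5)*20-.5).round(0)
    print(n,"tip",f([p[0],p[1],p[2]-124.7]),"barrel mouth",f([p[0],p[1],p[2]-89.7]),"bore52",f([468.3,-146.3,52]),"cross",f([468.3,-146.3,30]))
f=lambda z:((proj("side",[p[0],p[1],z])-[245,115]+.5)*8-.5).round(1)
print("s13: cap",f(p[2]+31),"collar",f(p[2]-41),"mouth",f(p[2]-89.7))
```

```text
side tip [324. 300.] barrel mouth [325.  79.] bore52 [328. 375.] cross [327. 509.]
top tip [223. 228.] barrel mouth [245. 187.] bore52 [218. 248.] cross [205. 271.]
s13: cap [211.6 107.5] collar [210.5 304.6] mouth [209.7 431.5]
```

View pics/s14.png

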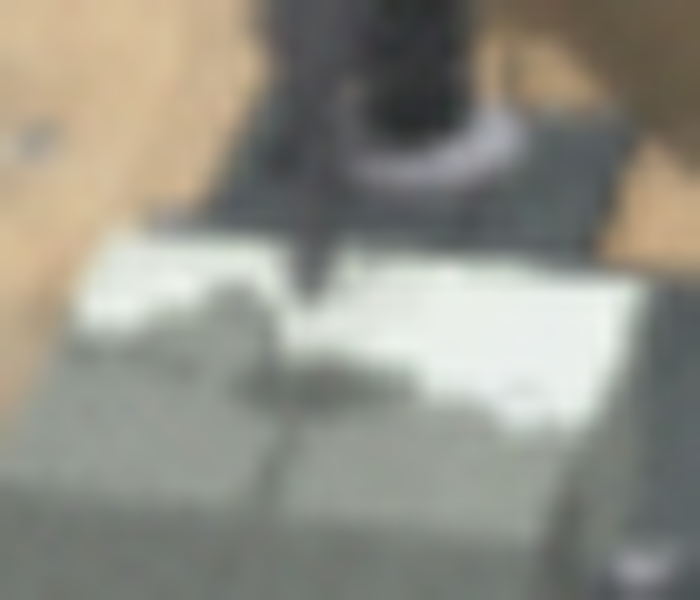

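View pics/t14.png

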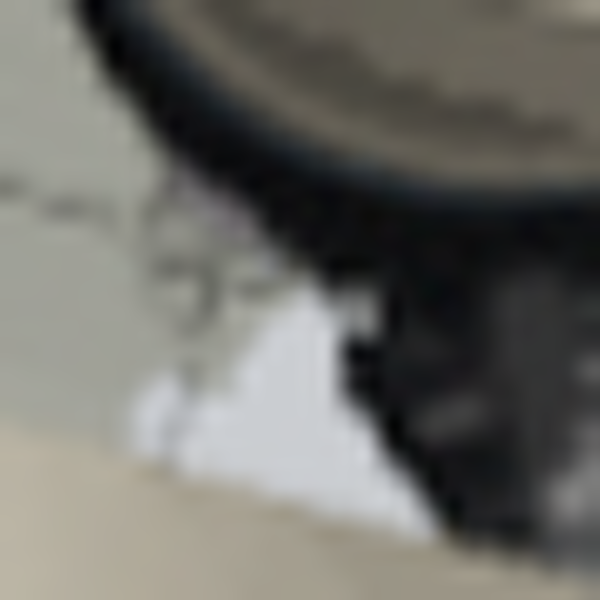

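Side view: the tip is at (312,303) and the bore's mouth is centred near (322,385), so the tip is about 1 mm left (+x). Top view: the cross is near (203,280) and the barrel and plunger just above it. I'll correct by 0.9 mm and lower partly.

Emit:
carry_out(rows="0 0 -0.03 0 0;0 0 0 0.2 0;0 0 0 0.2 0;0 0 0 0.1 0;0 0 0 0 0;0 0 0 0 0")

```text
clock: 20.15
eef_pos: [467.9, -146.2, 173.5]
tcp_rot: [3.142, 0.0, 1.861]
contact_force: [-0.1, 0.1, -1.8]
opening: 0.268
```

Run:
```python
from h import *
from go import delta
delta(468.2,-146.3,155,1.864)
s=r.grab_frame("side");t=r.grab_frame("top")
crop(s,255,155,35,35,18,"pics/s15.png");crop(t,280,195,30,30,20,"pics/t15.png")
p=r.sense()["eef_pos"]
for n,x,y,k in(("side",255,155,18),("top",280,195,20)):
    f=lambda P:((proj(n,P)-[x,y]+.5)*k-.5).round(0)
    print(n,"tip",f([p[0],p[1],p[2]-124.7]),"barrel mouth",f([p[0],p[1],p[2]-89.7]),"bore52",f([468.3,-146.3,52]),"cross",f([468.3,-146.3,30]))
```

```text
clk 20.15 tcp [ 467.9 -146.2  173.5] rpy [3.142 0.    1.861] F [-0.1  0.1 -1.8] op 0.268 shift units [-0.007  0.008  0.617] turn -0.022
side tip [297. 535.] barrel mouth [299. 339.] bore52 [295. 518.] cross [295. 638.]
top tip [215. 254.] barrel mouth [236. 214.] bore52 [218. 248.] cross [205. 271.]
```

View pics/s15.png

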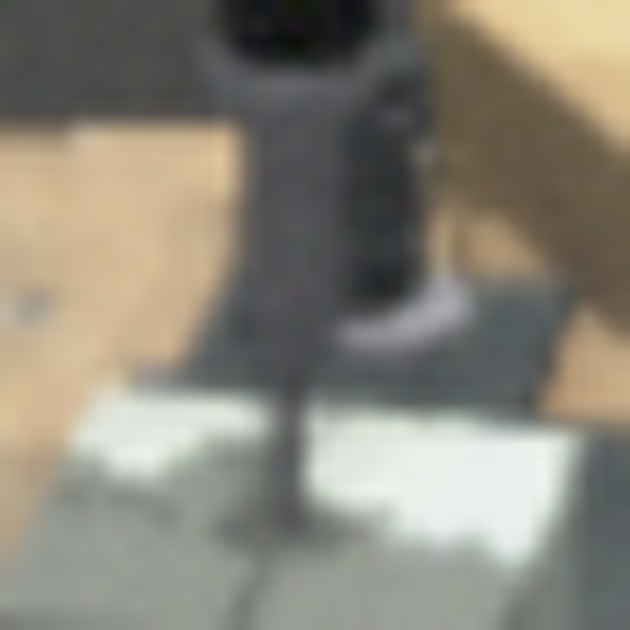

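View pics/t15.png

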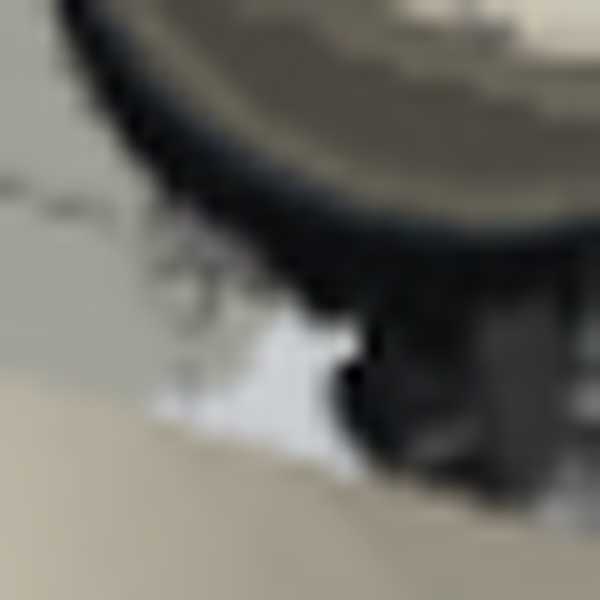

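Side view: the plunger is at x≈290, centred in the bore mouth (225–350), and the tip is just entering. In the top view the cross at (205,280) is still visible with the plunger above it. Next I lower to about the floor.

Emit:
carry_out(rows="0 0 0 0.2 0;0 0 0 0.2 0;0 0 0 0.15 0;0 0 0 0 0;0 0 0 0 0")

```text
clock: 20.88
eef_pos: [467.9, -146.2, 157.0]
tcp_rot: [-3.142, -0.0, 1.861]
contact_force: [0.3, -0.4, -2.4]
opening: 0.261
```

Run:
```python
from h import *
from go import delta
delta(468.2,-146.3,148.7,1.864)
s=r.grab_frame("side");t=r.grab_frame("top")
crop(s,255,155,35,35,18,"pics/s16.png");crop(t,280,195,30,30,20,"pics/t16.png")
```

```text
clk 20.88 tcp [ 467.9 -146.2  157. ] rpy [-3.142 -0.     1.861] F [ 0.3 -0.4 -2.4] op 0.261 shift units [-0.007  0.009  0.276] turn -0.022
```

View pics/s16.png

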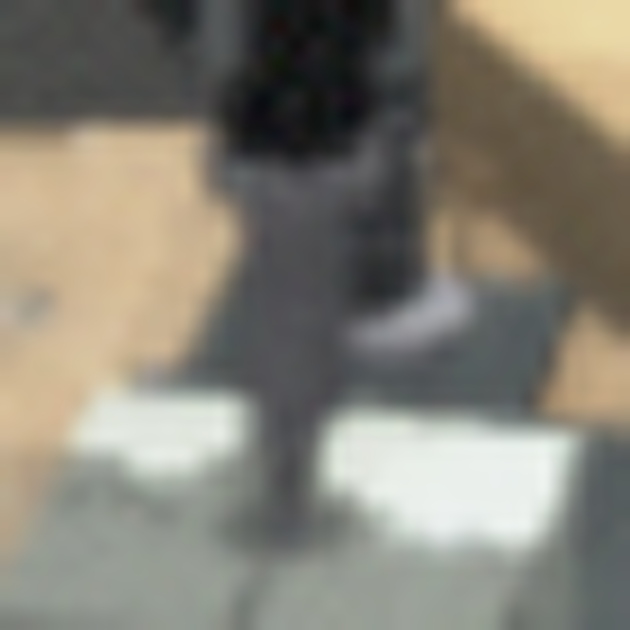

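View pics/t16.png

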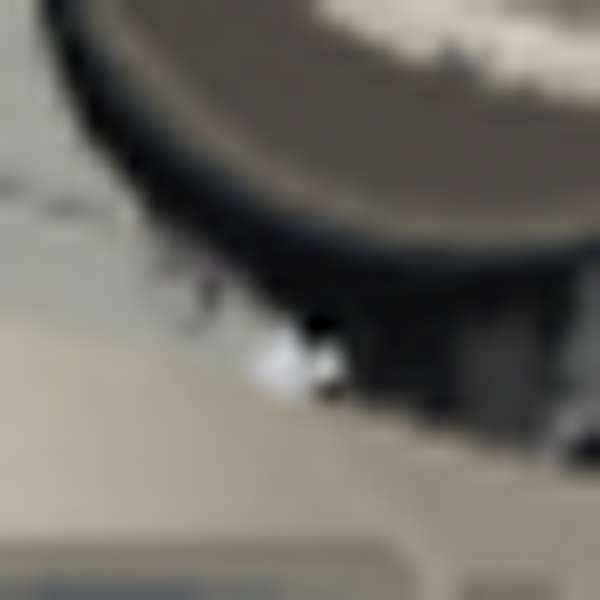

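The plunger stands in the bore with no contact yet. Next I press gently in small steps.

Emit:
carry_out(rows="0 0 0 0.05 0;0 0 0 0.05 0;0 0 0 0.05 0;0 0 0 0 0;0 0 0 0 0")

```text
clock: 21.6
eef_pos: [468.0, -146.2, 152.6]
tcp_rot: [3.141, 0.0, 1.861]
contact_force: [0.6, -0.3, -1.1]
opening: 0.262
```

Run:
```python
from h import *
L=[]
for i in range(4):
    r.grab_frame("top");s=r.sense();L.append(np.r_[s["contact_force"],s["eef_pos"]])
print(np.round(L,1))
```

```text
[[ 3.000e-01  1.000e-01  3.000e-01  4.679e+02 -1.462e+02  1.526e+02]
 [-2.000e-01 -9.000e-01 -4.000e-01  4.679e+02 -1.462e+02  1.526e+02]
 [ 1.200e+00 -4.000e-01 -6.000e-01  4.680e+02 -1.462e+02  1.526e+02]
 [ 4.000e-01 -0.000e+00  2.000e-01  4.680e+02 -1.462e+02  1.526e+02]]
```

The vertical force has risen by about 1.6 N, which means the plunger is about 2 mm in, matching the geometry. I press about 4 mm more.

Emit:
carry_out(rows="0 0 0 0.04 0;0 0 0 0.04 0;0 0 0 0.05 0;0 0 0 0 0;0 0 0 0 0;0 0 0 0 0")

```text
clock: 22.55
eef_pos: [467.9, -146.2, 148.7]
tcp_rot: [3.141, 0.0, 1.861]
contact_force: [-0.4, 0.0, 1.1]
opening: 0.266
```

Run:
```python
from h import *
L=[]
for i in range(6):
    s_=r.grab_frame("side");s=r.sense();L.append(np.r_[s["contact_force"],s["eef_pos"]])
print(np.round(np.mean(L,0),2),s["tcp_rot"],s["opening"],s["clock"])
t=r.grab_frame("top")
crop(s_,245,115,50,75,8,"pics/s17.png");crop(t,280,195,30,30,20,"pics/t17.png")
p=s["eef_pos"]
f=lambda P:((proj("side",P)-[245,115]+.5)*8-.5).round(0)
for dz in (31,-41,-44.7,-89.7): print(dz,f([p[0],p[1],p[2]+dz]))
```

```text
[ 9.3000e-01  2.5000e-01  1.3000e+00  4.6791e+02 -1.4617e+02  1.4863e+02] [3.14145970e+00 7.71318948e-05 1.86093099e+00] 0.26449065248096365 22.85
31 [214. 219.]
-41 [213. 410.]
-44.7 [213. 420.]
-89.7 [212. 533.]
```

View pics/s17.png

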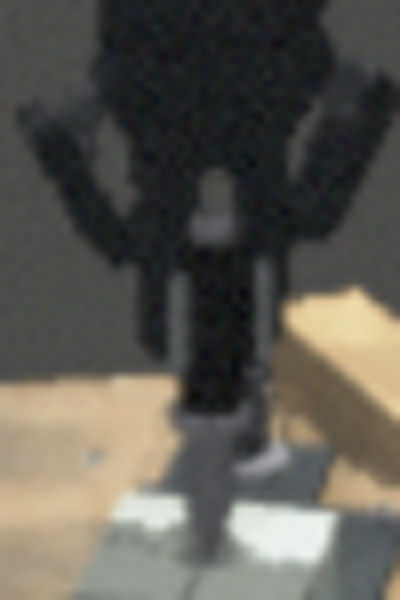

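View pics/t17.png

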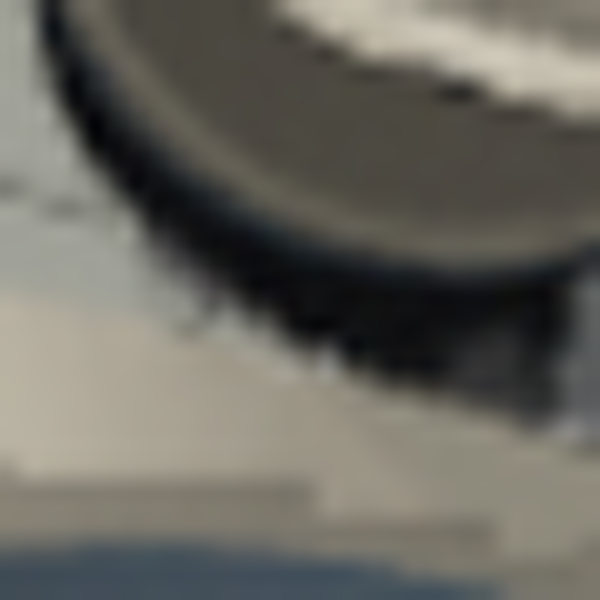

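Run:
```python
from rig import r
print(r.sign_off()); s=r.sense(); print(s["clock"],s["contact_force"],s["eef_pos"])
```

```text
the job is handed in; nothing more can be done
None
the job is handed in; nothing more can be done
```

I parked the pin in the notch and let it go. I then took the gauge from the stand and handed the job in at about 22.9 s, holding it pressed in the open bore.

Last checks:
- **Pin:** it stands upright by its flange. In the top view the flange centre is 72.8 mm from the bore, against 73 wanted. That view was taken just before I gripped the gauge. Later pictures show the pin unmoved.
- **Plunger:** the tip touched at the floor's height, not the rim's. From first touch the tool went down about 6 mm and the force rose about 3.2 N, so the plunger is roughly 6 mm in. I worked this out from travel and force; I could not see the ring groove.
- **Gauge position:** the tool moved (-16.7, -357.8) mm from stand to bore. The top view measured (-16.9, -358.2) mm, so the tip should be within about 1–2 mm of the cross. The side view shows the plunger centred in the bore and the gauge upright.
- **Disagreements:** the two cameras differ by about 2–3 mm in absolute position. I relied on differences between points within one camera. At the end the arm hid the cross from the top camera, so I could not see the tip on it directly.

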